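Pair the stacked bisque lids with their pots

TASK

The bisque-fired lids have come back from the kiln in one stack; before glazing, take the stack apart and put each lid on the pot whose mouth it fits, seated level with its flange down inside the rim. Do not drop a lid, and leave the pots standing upright where they are.

Things in the scene. Friction and masses are not known exactly. Their poses are not given: they have to be found in the camera images.
- narrow_lid: Loose terracotta pot lid, smallest, top of the stack: round plate 70 mm across, 8 mm thick, with a knob on top and a hollow ring flange below. Origin: on the axis at the flange's lower edge, z up. Plate from 20 to 28 mm above it, knob (21 mm across) from 28 to 47 mm; flange tapers from 50 mm outside under the plate to 40 mm at its lower edge. Grip the knob from above, any yaw.
- canister_lid: Loose terracotta pot lid, second smallest, second from top: round plate 86 mm across, 8 mm thick, with a knob on top and a hollow ring flange below. Origin: on the axis at the flange's lower edge, z up. Plate from 20 to 28 mm above it, knob (22 mm across) from 28 to 47 mm; flange tapers from 66 mm outside under the plate to 56 mm at its lower edge. Grip the knob from above, any yaw.
- round_lid: Loose terracotta pot lid, second largest, third from top: round plate 102 mm across, 8 mm thick, with a knob on top and a hollow ring flange below. Origin: on the axis at the flange's lower edge, z up. Plate from 20 to 28 mm above it, knob (24 mm across) from 28 to 47 mm; flange tapers from 82 mm outside under the plate to 72 mm at its lower edge. Grip the knob from above, any yaw.
- wide_lid: Loose terracotta pot lid, largest, bottom of the stack: round plate 118 mm across, 8 mm thick, with a knob on top and a hollow ring flange below. Origin: on the axis at the flange's lower edge, z up. Plate from 20 to 28 mm above it, knob (26 mm across) from 28 to 47 mm; flange tapers from 98 mm outside under the plate to 88 mm at its lower edge. Grip the knob from above, any yaw.
- bat: Fixed round plywood bat, 132 mm across, 11 mm thick, that carries the stack at the start. Origin: centre of its underside. On it the lids stand one on another about its axis, largest lowest; each flange stands on the plate of the next larger lid, round its knob, so origins start 11, 39, 67 and 95 mm above the work surface. A wire rack begins at x = 0.72: keep swings short of it.
- narrow_pot: Loose open terracotta-coloured pot: the tallest pot, with a rounded belly drawn in to the smallest mouth. Height 112 mm, mouth 56 mm inside and 67 mm over the rim, 89 mm at its widest, hollow to 7 mm above its foot. Origin: centre of the foot; z up. It takes the 70 mm lid: seated, that lid's plate rests on the rim all round, with its origin 92 mm above the pot's origin.
- canister_pot: Loose open terracotta-coloured pot: a straight-sided canister, second tallest, with the second smallest mouth. Height 98 mm, mouth 72 mm inside and 83 mm over the rim, 84 mm at its widest, hollow to 7 mm above its foot. Origin: centre of the foot; z up. It takes the 86 mm lid: seated, that lid's plate rests on the rim all round, with its origin 78 mm above the pot's origin.
- round_pot: Loose open terracotta-coloured pot: a squat round-bellied pot with the second largest mouth. Height 84 mm, mouth 88 mm inside and 99 mm over the rim, 111 mm at its widest, hollow to 7 mm above its foot. Origin: centre of the foot; z up. It takes the 102 mm lid: seated, that lid's plate rests on the rim all round, with its origin 64 mm above the pot's origin.
- wide_pot: Loose open terracotta-coloured pot: the lowest pot, a wide casserole with the largest mouth. Height 68 mm, mouth 104 mm inside and 115 mm over the rim, 115 mm at its widest, hollow to 7 mm above its foot. Origin: centre of the foot; z up. It takes the 118 mm lid: seated, that lid's plate rests on the rim all round, with its origin 48 mm above the pot's origin.
Mind the look-alikes: they are no part of the job. Leave any blue look-alike of the round_pot alone.

How it is judged:
At the end, for the whole second after the job is handed in: Each of the four lids sits on its own pot: axis within 8 mm of the pot's, plate on the rim (height within 3 mm of fully seated), level within 0.08 rad; every pot stands upright (0.05 rad) within 40 mm of where it stood; all at rest and released (horizontal distance between narrow_lid and narrow_pot below 0.008 m and z of narrow_lid in the frame of narrow_pot between 0.089 and 0.095 m and angle between each of narrow_lid, canister_lid, round_lid, wide_lid's own z axis and vertical below 0.08 rad and angle between each of narrow_pot, canister_pot, round_pot, wide_pot's own z axis and vertical below 0.05 rad and distance of each of narrow_pot, canister_pot, round_pot, wide_pot from where it was at the start of the episode below 0.04 m and linear speed of each of narrow_lid, narrow_pot, canister_lid, canister_pot, round_lid, round_pot, wide_lid, wide_pot below 0.02 m/s and contact force between each of narrow_lid, canister_lid, round_lid, wide_lid and the fingers below 0.1 N and horizontal distance between canister_lid and canister_pot below 0.008 m and z of canister_lid in the frame of canister_pot between 0.075 and 0.081 m and horizontal distance between round_lid and round_pot below 0.008 m and z of round_lid in the frame of round_pot between 0.061 and 0.067 m and horizontal distance between wide_lid and wide_pot below 0.008 m and z of wide_lid in the frame of wide_pot between 0.045 and 0.051 m); the robot touches nothing.
It fails at once if a lid is dropped: let go, it falls more than about 4 cm ((linear speed of narrow_lid above 0.9 m/s and contact force between narrow_lid and the fingers below 0.01 N and contact force between narrow_lid and the arm below 0.01 N) or (linear speed of canister_lid above 0.9 m/s and contact force between canister_lid and the fingers below 0.01 N and contact force between canister_lid and the arm below 0.01 N) or (linear speed of round_lid above 0.9 m/s and contact force between round_lid and the fingers below 0.01 N and contact force between round_lid and the arm below 0.01 N) or (linear speed of wide_lid above 0.9 m/s and contact force between wide_lid and the fingers below 0.01 N and contact force between wide_lid and the arm below 0.01 N)).
It also fails if it takes over 134 s, if anything falls off the work surface, if the arm or the gripper's body presses on something with over 40 N, if the wrist force passes 120 N, or if a joint passes its speed limit or range.

ROBOT

A 6-joint arm with a two-finger parallel gripper is mounted at the origin on a cart in front of the work surface, level with it; the furniture and walls round the work are solid. World frame = base frame: x ahead of the robot, y to its left, z up, the work surface at z = 0. Lengths are in m, angles in rad, forces in N, time in s.
With the tool pointing down it reaches from about 0.35 to 0.775 m from the base axis. Payload 5.5 kg.
Tool frame: the origin (TCP) lies on the centre line of the jaws, within the pads' length; the fingertips stand 8 mm ahead of it and the grasp point (between the pads) lies 11 mm behind it; z points along the fingers, y is the direction in which the jaws open and shut (so a half turn about z gives the same grasp; the last joint's range is limited). The gripper opens to 85 mm and grips with 20 to 120 N. Pads are 22 mm wide; open, the fingers measure 114 mm over their backs; the gripper's body (76 mm by 85 mm) begins 54 mm behind the grasp point. The pads swing forward as they close: fully open they stand 13 mm farther back than shut.
Start: joints at [1.019, 0.313, 0.046, 1.304, 0, 1.431], TCP at [0.23, 0.527, 0.239] pointing down, gripper open.
Joint ranges: [-2.76, 2.76], [-0.86, 1.69], [-1.03, 1.26], [-2.2, 2.34], [-1.47, 1.5], [-3.14, 3.14]. Speed limits (rad/s): [2.57, 2.57, 3.14, 3.14, 3.14, 3.14].

INTERFACE

Orientations are given as a unit quaternion [w, x, y, z].
In Python, from workcell import env gives the robot as it stands. The module is installed in compiled form; this text tells all that it offers.
- The arm moves only by the tool play_rows, never from a script. Its argument "steps" is a list of rows, each an object with "claw": the closure in counts, from 0 (fully open) to 255 (shut); "dp": the shift along the tool's x, y, z in m, a list of three; "angular": the turn, a rotation vector about the tool's x, y, z in degrees, a list of three. In form: [{"claw": claw, "dp": [dx, dy, dz], "angular": [wx, wy, wz]}, ...]. A call has exactly 8 rows; each row shifts and turns the commanded pose from where the row before left it, along the tool's axes as they then stand; what a row does not reach is not made up. A row lasts 1/12 s, in which the tool goes at most 41.7 mm and 7.16 degrees, less where a joint would pass 70% of its speed; a pose out of reach is approached as far as the arm can. A call is refused whole if a number of a shift passes 0.0417 or a number of a turn 7.16, either way. A call with a gripper value outside its range is refused whole. The fingers move at their own pace and stop on an object; "force" is the grip in N (left out, the last holds). Time passes only in rows, so rows that do not move let the fingers close, or fill a call up. It gives the time, the measured TCP pose, the force and the opening at its end, in the units of the state.
- env.get_state(): the state, without advancing time (a new reading comes with each control period).
- env.read_camera(name): name is "scene" or "top"; returns (picture, depth): 384x512x3 uint8, red, green, blue; 384x512 float32, m along the optical axis (not along the pixel's ray), 0 where there is no reading.
- env.calibration(name): a dict with "fx", "fy", "cx", "cy" (pixels), "world_from_camera" (4x4, takes a point from camera to world coordinates). Camera axes: x right, y down, z forward; pixel columns grow to the right and rows downward; lengths in m; the calibration is good to about 2 mm. A picture is of the moment at which its call begins. calibration takes no time and is no camera call.
- env.hand_in(): hands the job in, once; it reports no verdict.
The state is a dict: "clock": time; "joint_pos": joint angles; "qvel": joint speeds; "tau": joint torques, N m; "tcp_pos": TCP position; "orientation": TCP orientation; "wrist_force": force on the tool from outside, world axes, zero at the start; "ft_torque": the same for the moment, N m; "finger_gap": finger opening in m.
Only numpy, scipy, OpenCV 4.12 (cv2) and the standard library are available. Lean on these libraries where they do the work, as an engineer would, in place of code of your own. Each camera call takes 0.05 s, during which the arm holds its last target. There are 200 camera calls.

## Working session

There is one attempt and no reset: what is moved stays moved. The work goes in short steps, Python scripts to look and compute and a tool call to move; the robot and the scene stay as the last step left them, time stands still between calls to the robot, and variables do not carry over. Pictures are saved under pics/ and viewed, about 12 in all and at most 16, crops included, and the job is handed in when it is done.

Besides the shell and the picture viewer there is one more tool, called after "Emit:" by a JSON object that holds its "name" and its "arguments". play_rows: Moves the arm, as the interface text tells. Its arguments: {"type":"object","properties":{"steps":{"type":"array","items":{"type":"object","properties":{"claw":{"type":"number"},"dp":{"type":"array","items":{"type":"number"}},"angular":{"type":"array","items":{"type":"number"}}}}},"force":{"type":"number"}},"required":["steps"]}

```bash
mkdir -p pics
cat > h.py <<'E'
import numpy as np, cv2
from workcell import env
def cam(n,save=None):
    im,d=env.read_camera(n); c=env.calibration(n)
    if save: cv2.imwrite('pics/'+save,im[:,:,::-1])
    return im,d,c
def cloud(d,c):
    v,u=np.mgrid[:d.shape[0],:d.shape[1]]
    P=np.stack([(u-c['cx'])/c['fx']*d,(v-c['cy'])/c['fy']*d,d],-1)
    T=np.array(c['world_from_camera']); return P@T[:3,:3].T+T[:3,3]
def st():
    s=env.get_state(); print({k:np.round(s[k],4).tolist() for k in s})
E
python3 - <<'E'
from h import *
st()
for n in('top','scene'):
    im,d,c=cam(n,n+'0.png'); print(np.round(c['world_from_camera'],3).tolist(),c['fx']); np.savez(n+'0.npz',im=im,d=d)
E
```

```text
{'clock': 0.0, 'joint_pos': [1.0194, 0.314, 0.045, 1.3036, 0.0, 1.4312], 'qvel': [-0.0006, -0.0005, 0.0009, -0.0, 0.0, -0.0025], 'tau': [0.0027, -48.0625, 29.8534, 0.0193, -0.0001, -0.0], 'tcp_pos': [0.2299, 0.5265, 0.2384], 'orientation': [-0.0003, 0.2044, 0.9789, -0.0009], 'wrist_force': [0.3511, 0.2991, 0.8555], 'ft_torque': [0.0425, -0.0024, 0.0137], 'finger_gap': 0.0854}
[[0.008, -0.996, 0.085, 0.443], [-1.0, -0.007, 0.018, 0.157], [-0.017, -0.085, -0.996, 1.482], [0.0, 0.0, 0.0, 1.0]] 352.78201929311905
[[0.848, -0.346, 0.402, -0.047], [-0.53, -0.526, 0.665, -0.798], [-0.019, -0.777, -0.63, 1.023], [0.0, 0.0, 0.0, 1.0]] 406.3737092525415
```

View pics/top0.png

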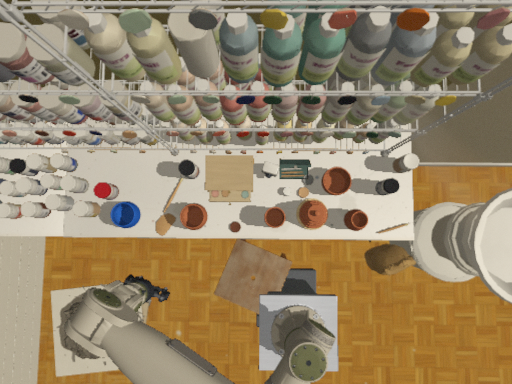

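View pics/scene0.png

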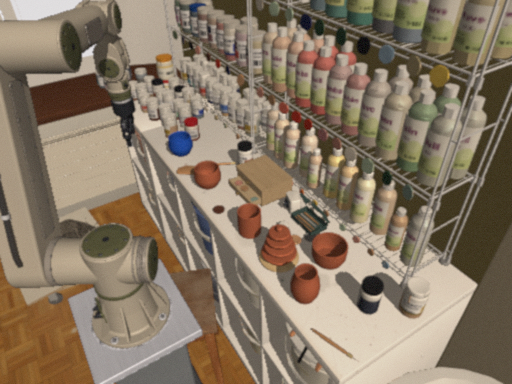

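The top view has the blue pot at (125,215), round pot (194,216), canister (274,216), stack (313,214), wide pot (336,181) and narrow pot (356,220). The scene view agrees.

```bash
cat > meas.py <<'E'
from h import *
def rim(n,im,d,c,xy,h,R,tol=.008):
    """points within R of xy near height h -> min enclosing circle"""
    P=cloud(d,c); m=(abs(P[...,2]-h)<tol)&(np.hypot(P[...,0]-xy[0],P[...,1]-xy[1])<R)&(d>0)
    q=P[m]
    if len(q)<5: return None
    (x,y),r=cv2.minEnclosingCircle(q[:,:2].astype(np.float32))
    return np.round([x,y,r,np.median(q[:,2]),len(q)],4)
def raycirc(c,mask,h):
    """outer contour of mask cast on plane z=h"""
    k,_=cv2.findContours(mask.astype(np.uint8),cv2.RETR_EXTERNAL,cv2.CHAIN_APPROX_NONE)
    k=max(k,key=cv2.contourArea)[:,0].astype(float)
    T=np.array(c['world_from_camera']); r=np.c_[(k[:,0]-c['cx'])/c['fx'],(k[:,1]-c['cy'])/c['fy'],np.ones(len(k))]@T[:3,:3].T
    return T[:3,3]+r*((h-T[2,3])/r[:,2])[:,None]
E
python3 - <<'E'
from meas import *
for n in('top','scene'):
    z=np.load(n+'0.npz');im,d=z['im'],z['d'];c=env.calibration(n);P=cloud(d,c)
    if n=='top':
        px=dict(round=(194,216,.084,.0495),can=(274,216,.098,.0415),narrow=(356,220,.112,.0335),wide=(336,181,.068,.0575),bat=(313,214,.011,.066),knob=(313,214,.142,.0105))
        T=np.array(c['world_from_camera']);g={}
        for k,(u,v,h,r) in px.items():
            a=T[:3,:3]@[(u-c['cx'])/c['fx'],(v-c['cy'])/c['fy'],1]; g[k]=(T[:3,3]+a*((h-T[2,3])/a[2]))[:2]
    for k,(u,v,h,r) in px.items():
        print(n,k,np.round(g[k],3),rim(n,im,d,c,g[k],h,r+.025,.006),'want r',r,'h',h)
    if n=='top':
        for h,r in((.123,.035),(.095,.043),(.067,.051),(.039,.059)): print('plate',r,rim(n,im,d,c,g['knob'],h,.07,.007))
E
```

```text
top round [0.468 0.419] [4.691e-01 4.280e-01 5.000e-02 8.410e-02 1.080e+02] want r 0.0495 h 0.084
top can [0.47  0.102] [4.677e-01 1.015e-01 4.120e-02 9.800e-02 9.200e+01] want r 0.0415 h 0.098
top narrow [ 0.457 -0.213] [ 4.61e-01 -2.23e-01  3.34e-02  1.13e-01  7.10e+01] want r 0.0335 h 0.112
top wide [ 0.613 -0.148] [ 6.177e-01 -1.495e-01  5.800e-02  6.780e-02  1.280e+02] want r 0.0575 h 0.068
top bat [ 0.482 -0.063] [ 4.817e-01 -6.190e-02  9.060e-02  9.100e-03  2.190e+02] want r 0.066 h 0.011
top knob [ 0.478 -0.044] [ 4.840e-01 -5.520e-02  1.030e-02  1.406e-01  2.300e+01] want r 0.0105 h 0.142
plate 0.035 [ 4.844e-01 -5.570e-02  3.400e-02  1.229e-01  2.220e+02]
plate 0.043 [ 4.843e-01 -5.520e-02  4.250e-02  9.450e-02  1.080e+02]
plate 0.051 [ 4.847e-01 -5.750e-02  5.060e-02  6.640e-02  1.300e+02]
plate 0.059 [ 4.831e-01 -5.820e-02  5.850e-02  3.840e-02  1.310e+02]
scene round [0.468 0.419] [4.708e-01 4.264e-01 5.390e-02 8.230e-02 1.070e+02] want r 0.0495 h 0.084
scene can [0.47  0.102] [4.684e-01 9.680e-02 4.380e-02 9.700e-02 1.230e+02] want r 0.0415 h 0.098
scene narrow [ 0.457 -0.213] [ 4.606e-01 -2.261e-01  3.410e-02  1.109e-01  1.470e+02] want r 0.0335 h 0.112
scene wide [ 0.613 -0.148] [ 6.188e-01 -1.534e-01  6.130e-02  6.710e-02  2.080e+02] want r 0.0575 h 0.068
scene bat [ 0.482 -0.063] [ 4.827e-01 -6.060e-02  8.930e-02  1.070e-02  3.100e+02] want r 0.066 h 0.011
scene knob [ 0.478 -0.044] [ 4.819e-01 -5.930e-02  1.080e-02  1.393e-01  2.300e+01] want r 0.0105 h 0.142
```

Run:
```python
import cv2
a=cv2.imread('pics/top0.png')[140:245,90:430]
cv2.imwrite('pics/c1.png',cv2.resize(a,None,fx=2.35,fy=2.35,interpolation=cv2.INTER_CUBIC))
```

```text
(no output)
```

View pics/c1.png

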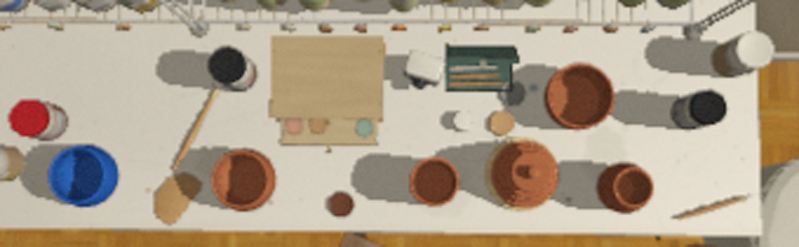

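Emit:
{"name": "play_rows", "arguments": {"steps": [{"claw": 0, "dp": [0, 0, 0], "angular": [0, 0, -5.9]}, {"claw": 0, "dp": [0, 0, 0], "angular": [0, 0, -5.9]}, {"claw": 0, "dp": [0, 0, 0], "angular": [0, 0, -5.9]}, {"claw": 0, "dp": [0, 0, 0], "angular": [0, 0, -5.9]}, {"claw": 0, "dp": [-0.016, -0.036, 0], "angular": [0, 0, 0]}, {"claw": 0, "dp": [-0.016, -0.036, 0], "angular": [0, 0, 0]}, {"claw": 0, "dp": [-0.016, -0.036, 0], "angular": [0, 0, 0]}, {"claw": 0, "dp": [-0.016, -0.036, 0], "angular": [0, 0, 0]}], "force": 40}}

```text
clock: 0.77
tcp_pos: [0.2941, 0.3814, 0.2387]
orientation: [-0.0, -0.001, 1.0, -0.0]
wrist_force: [0.0, -0.4, -0.5]
finger_gap: 0.0855
```

Emit:
{"name": "play_rows", "arguments": {"steps": [{"claw": 100, "dp": [-0.016, -0.036, 0], "angular": [0, 0, 0]}, {"claw": 100, "dp": [-0.016, -0.036, 0], "angular": [0, 0, 0]}, {"claw": 100, "dp": [-0.016, -0.036, 0], "angular": [0, 0, 0]}, {"claw": 100, "dp": [-0.016, -0.036, 0], "angular": [0, 0, 0]}, {"claw": 100, "dp": [-0.016, -0.036, 0], "angular": [0, 0, 0]}, {"claw": 100, "dp": [-0.016, -0.036, 0], "angular": [0, 0, 0]}, {"claw": 100, "dp": [-0.016, -0.036, 0], "angular": [0, 0, 0]}, {"claw": 100, "dp": [-0.016, -0.036, 0], "angular": [0, 0, 0]}]}}

```text
clock: 1.43
tcp_pos: [0.4223, 0.0931, 0.2392]
orientation: [-0.0, -0.0, 1.0, 0.0]
wrist_force: [1.0, 1.1, 1.0]
finger_gap: 0.0521
```

Emit:
{"name": "play_rows", "arguments": {"steps": [{"claw": 100, "dp": [-0.016, -0.036, 0], "angular": [0, 0, 0]}, {"claw": 100, "dp": [-0.016, -0.036, 0], "angular": [0, 0, 0]}, {"claw": 100, "dp": [-0.016, -0.036, 0], "angular": [0, 0, 0]}, {"claw": 100, "dp": [-0.014, -0.036, 0], "angular": [0, 0, 0]}, {"claw": 100, "dp": [0, 0, 0.02], "angular": [0, 0, 0]}, {"claw": 100, "dp": [0, 0, 0.02], "angular": [0, 0, 0]}, {"claw": 100, "dp": [0, 0, 0], "angular": [0, 0, 0]}, {"claw": 100, "dp": [0, 0, 0], "angular": [0, 0, 0]}]}}

```text
clock: 2.1
tcp_pos: [0.483, -0.0489, 0.1983]
orientation: [-0.002, 0.0, 1.0, 0.001]
wrist_force: [-0.2, 1.0, -0.0]
finger_gap: 0.0522
```

Run:
```python
from h import *
st()
im,d,c=cam('scene'); cv2.imwrite('pics/s1.png',cv2.resize(im[150:330,200:380,::-1],None,fx=3,fy=3))
```

```text
{'clock': 2.1, 'joint_pos': [-0.2664, 0.1611, -0.2535, 1.1599, 0.0001, -0.2661], 'qvel': [0.0159, -0.0268, 0.0405, 0.0116, 0.0005, 0.0001], 'tau': [-0.505, -37.1081, 28.0254, -0.2142, -0.0183, -0.0004], 'tcp_pos': [0.483, -0.0489, 0.1983], 'orientation': [-0.0017, 0.0002, 1.0, 0.0005], 'wrist_force': [-0.2061, 1.0256, -0.0132], 'ft_torque': [-0.0129, -0.0192, -0.0035], 'finger_gap': 0.0522}
```

View pics/s1.png

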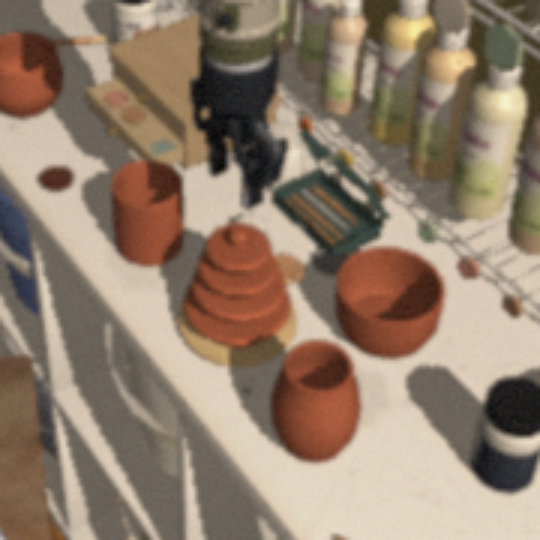

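The fingers stand about 5 cm above the knob (crop midpoint (241,185), knob (237,232)), as expected. I'll shift −7 mm in y, go down and grip.

Emit:
{"name": "play_rows", "arguments": {"steps": [{"claw": 100, "dp": [-0.001, -0.007, 0.015], "angular": [0, 0, 0]}, {"claw": 100, "dp": [0, 0, 0.02], "angular": [0, 0, 0]}, {"claw": 100, "dp": [0, 0, 0.02], "angular": [0, 0, 0]}, {"claw": 100, "dp": [0, 0, 0.01], "angular": [0, 0, 0]}, {"claw": 100, "dp": [0, 0, 0], "angular": [0, 0, 0]}, {"claw": 255, "dp": [0, 0, 0], "angular": [0, 0, 0]}, {"claw": 255, "dp": [0, 0, 0], "angular": [0, 0, 0]}, {"claw": 255, "dp": [0, 0, 0], "angular": [0, 0, 0]}]}}

```text
clock: 2.82
tcp_pos: [0.4863, -0.0561, 0.1358]
orientation: [0.001, -0.0, 1.0, -0.0]
wrist_force: [-0.2, -0.5, 2.2]
finger_gap: 0.0187
```

Emit:
{"name": "play_rows", "arguments": {"steps": [{"claw": 255, "dp": [0, 0, 0], "angular": [0, 0, 0]}, {"claw": 255, "dp": [0, 0, 0], "angular": [0, 0, 0]}, {"claw": 255, "dp": [0, 0, 0], "angular": [0, 0, 0]}, {"claw": 255, "dp": [0, 0, 0], "angular": [0, 0, 0]}, {"claw": 255, "dp": [0, 0, 0], "angular": [0, 0, 0]}, {"claw": 255, "dp": [0, 0, -0.005], "angular": [0, 0, 0]}, {"claw": 255, "dp": [0, 0, -0.005], "angular": [0, 0, 0]}, {"claw": 255, "dp": [0, 0, 0], "angular": [0, 0, 0]}]}}

```text
clock: 3.48
tcp_pos: [0.4855, -0.0562, 0.1451]
orientation: [0.0, 0.0, 1.0, -0.0]
wrist_force: [0.8, -0.4, -1.6]
finger_gap: 0.0192
```

Emit:
{"name": "play_rows", "arguments": {"steps": [{"claw": 255, "dp": [0, 0, -0.01], "angular": [0, 0, 0]}, {"claw": 255, "dp": [0, 0, -0.02], "angular": [0, 0, 0]}, {"claw": 255, "dp": [0, 0, -0.02], "angular": [0, 0, 0]}, {"claw": 255, "dp": [0.003, -0.021, 0], "angular": [0, 0, 0]}, {"claw": 255, "dp": [0.003, -0.021, 0], "angular": [0, 0, 0]}, {"claw": 255, "dp": [0.003, -0.021, 0], "angular": [0, 0, 0]}, {"claw": 255, "dp": [0.003, -0.021, 0], "angular": [0, 0, 0]}, {"claw": 255, "dp": [0.003, -0.021, 0], "angular": [0, 0, 0]}]}}

```text
clock: 4.15
tcp_pos: [0.4699, -0.1619, 0.1948]
orientation: [0.0, -0.0, 1.0, 0.0]
wrist_force: [-0.3, 0.7, -1.0]
finger_gap: 0.0192
```

Emit:
{"name": "play_rows", "arguments": {"steps": [{"claw": 255, "dp": [0.003, -0.021, 0], "angular": [0, 0, 0]}, {"claw": 255, "dp": [0.003, -0.021, 0], "angular": [0, 0, 0]}, {"claw": 255, "dp": [0.002, -0.02, 0], "angular": [0, 0, 0]}, {"claw": 255, "dp": [0, 0, 0], "angular": [0, 0, 0]}, {"claw": 255, "dp": [0, 0, 0], "angular": [0, 0, 0]}, {"claw": 255, "dp": [0, 0, 0], "angular": [0, 0, 0]}, {"claw": 255, "dp": [0, 0, 0], "angular": [0, 0, 0]}, {"claw": 255, "dp": [0, 0, 0], "angular": [0, 0, 0]}]}}

```text
clock: 4.82
tcp_pos: [0.4623, -0.2221, 0.1944]
orientation: [-0.0, -0.001, 1.0, 0.0]
wrist_force: [-0.3, 0.4, -1.4]
finger_gap: 0.0189
```

```bash
cat > look.py <<'E'
from meas import *
import sys
def look(save,xy,r,s=.13):
    """scene crop around xy"""
    im,d,c=cam('scene'); e=env.get_state(); print('tcp',np.round(e['tcp_pos'],4),'gap',round(float(np.ravel(e['finger_gap'])[0]),4))
    T=np.linalg.inv(np.array(c['world_from_camera'])); p=T[:3,:3]@[*xy,.13]+T[:3,3]
    u,v=int(c['fx']*p[0]/p[2]+c['cx']),int(c['fy']*p[1]/p[2]+c['cy'])
    cv2.imwrite('pics/'+save,cv2.resize(im[max(v-60,0):v+60,max(u-70,0):u+70,::-1],None,fx=4,fy=4,interpolation=cv2.INTER_CUBIC))
    it,dt,ct=cam('top')
    for n,I,D,C in(('scene',im,d,c),('top',it,dt,ct)):
        P=cloud(D,C); m=(D>0)&(np.hypot(P[...,0]-xy[0],P[...,1]-xy[1])<r+.03)&(I[...,0]>1.4*I[...,2])&(I[...,0]>50)
        z=P[m][:,2]
        print(n,'reddish z hist',[(round(a,3),int(k)) for k,a in zip(*np.histogram(z,np.arange(.03,.22,.01))) if k>5])
        for z0 in np.arange(.05,.19,.005):
            q=P[m&(abs(P[...,2]-z0)<.004)]
            if len(q)>40:
                (x,y),R=cv2.minEnclosingCircle(q[:,:2].astype(np.float32))
                if abs(R-r)<.004: print(n,'z',round(z0,3),np.round([x,y,R,np.median(q[:,2])],4),len(q))
E
python3 -c "
from look import *
look('s2.png',(.461,-.223),.035)"
```

```text
tcp [ 0.4623 -0.2221  0.1944] gap 0.0191
scene reddish z hist [(np.float64(0.03), 58), (np.float64(0.04), 85), (np.float64(0.05), 96), (np.float64(0.06), 122), (np.float64(0.07), 113), (np.float64(0.08), 119), (np.float64(0.09), 118), (np.float64(0.1), 96), (np.float64(0.11), 77), (np.float64(0.17), 121), (np.float64(0.18), 145), (np.float64(0.19), 22), (np.float64(0.2), 6)]
scene z 0.09 [ 0.4604 -0.2282  0.039   0.0901] 102
scene z 0.095 [ 0.4584 -0.23    0.0366  0.0944] 95
scene z 0.1 [ 0.4583 -0.2276  0.0347  0.0998] 82
scene z 0.105 [ 0.4618 -0.2277  0.035   0.1049] 74
scene z 0.11 [ 0.4619 -0.227   0.0348  0.1106] 107
scene z 0.115 [ 0.4596 -0.2277  0.0331  0.1124] 59
scene z 0.175 [ 0.4597 -0.2236  0.0347  0.1775] 74
scene z 0.18 [ 0.4599 -0.2244  0.0345  0.1802] 247
scene z 0.185 [ 0.4583 -0.2256  0.0321  0.1821] 89
top reddish z hist [(np.float64(0.05), 15), (np.float64(0.06), 23), (np.float64(0.07), 26), (np.float64(0.08), 42), (np.float64(0.09), 30), (np.float64(0.1), 23), (np.float64(0.11), 27), (np.float64(0.17), 43), (np.float64(0.18), 59)]
top z 0.18 [ 0.4589 -0.2196  0.0336  0.1808] 85
top z 0.185 [ 0.4592 -0.2187  0.0318  0.1829] 54
```

View pics/s2.png

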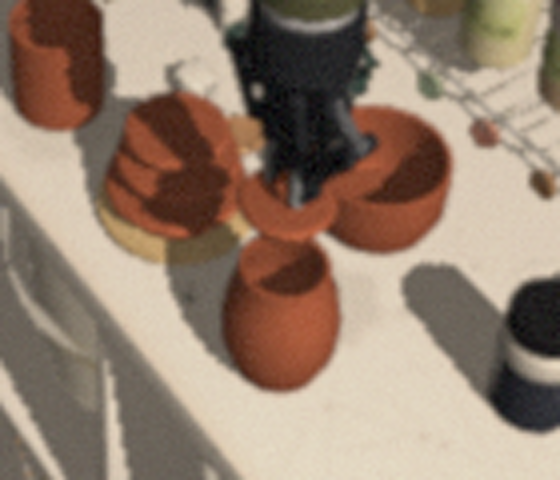

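The lid is held level, about (−1, +3) mm off the pot axis in both views; I'll correct that and lower.

Emit:
{"name": "play_rows", "arguments": {"steps": [{"claw": 255, "dp": [-0.001, -0.003, 0.01], "angular": [0, 0, 0]}, {"claw": 255, "dp": [0, 0, 0.015], "angular": [0, 0, 0]}, {"claw": 255, "dp": [0, 0, 0.012], "angular": [0, 0, 0]}, {"claw": 255, "dp": [0, 0, 0.008], "angular": [0, 0, 0]}, {"claw": 255, "dp": [0, 0, 0.005], "angular": [0, 0, 0]}, {"claw": 255, "dp": [0, 0, 0.005], "angular": [0, 0, 0]}, {"claw": 255, "dp": [0, 0, 0.003], "angular": [0, 0, 0]}, {"claw": 255, "dp": [0, 0, 0], "angular": [0, 0, 0]}]}}

```text
clock: 5.58
tcp_pos: [0.4631, -0.2259, 0.1358]
orientation: [-0.0, -0.0, 1.0, 0.0]
wrist_force: [-0.5, -1.2, -1.3]
finger_gap: 0.0194
```

Emit:
{"name": "play_rows", "arguments": {"steps": [{"claw": 255, "dp": [0, 0, 0.001], "angular": [0, 0, 0]}, {"claw": 255, "dp": [0, 0, 0.001], "angular": [0, 0, 0]}, {"claw": 255, "dp": [0, 0, 0], "angular": [0, 0, 0]}, {"claw": 255, "dp": [0, 0, 0], "angular": [0, 0, 0]}, {"claw": 255, "dp": [0, 0, 0], "angular": [0, 0, 0]}, {"claw": 255, "dp": [0, 0, 0], "angular": [0, 0, 0]}, {"claw": 255, "dp": [0, 0, 0], "angular": [0, 0, 0]}, {"claw": 255, "dp": [0, 0, 0], "angular": [0, 0, 0]}]}}

```text
clock: 6.25
tcp_pos: [0.4633, -0.2261, 0.1344]
orientation: [0.0, -0.0, 1.0, -0.0]
wrist_force: [0.2, 0.9, -0.4]
finger_gap: 0.019
```

Emit:
{"name": "play_rows", "arguments": {"steps": [{"claw": 255, "dp": [0, 0, 0.001], "angular": [0, 0, 0]}, {"claw": 255, "dp": [0, 0, 0.001], "angular": [0, 0, 0]}, {"claw": 255, "dp": [0, 0, 0], "angular": [0, 0, 0]}, {"claw": 255, "dp": [0, 0, 0], "angular": [0, 0, 0]}, {"claw": 255, "dp": [0, 0, 0], "angular": [0, 0, 0]}, {"claw": 255, "dp": [0, 0, 0], "angular": [0, 0, 0]}, {"claw": 255, "dp": [0, 0, 0], "angular": [0, 0, 0]}, {"claw": 255, "dp": [0, 0, 0], "angular": [0, 0, 0]}]}}

```text
clock: 6.92
tcp_pos: [0.4638, -0.2263, 0.1342]
orientation: [0.001, -0.0, 1.0, -0.001]
wrist_force: [-2.8, 2.0, 12.3]
finger_gap: 0.019
```

Emit:
{"name": "play_rows", "arguments": {"steps": [{"claw": 100, "dp": [0, 0, 0], "angular": [0, 0, 0]}, {"claw": 100, "dp": [0, 0, 0], "angular": [0, 0, 0]}, {"claw": 100, "dp": [0, 0, 0], "angular": [0, 0, 0]}, {"claw": 100, "dp": [0, 0, 0], "angular": [0, 0, 0]}, {"claw": 100, "dp": [0, 0, -0.01], "angular": [0, 0, 0]}, {"claw": 100, "dp": [0, 0, -0.02], "angular": [0, 0, 0]}, {"claw": 100, "dp": [0, 0, -0.03], "angular": [0, 0, 0]}, {"claw": 100, "dp": [0, 0, 0], "angular": [0, 0, 0]}]}}

```text
clock: 7.58
tcp_pos: [0.4655, -0.2275, 0.1978]
orientation: [0.003, -0.0, 1.0, -0.002]
wrist_force: [1.6, -0.3, 1.2]
finger_gap: 0.0519
```

Emit:
{"name": "play_rows", "arguments": {"steps": [{"claw": 100, "dp": [-0.004, 0.034, 0], "angular": [0, 0, 0]}, {"claw": 100, "dp": [-0.004, 0.034, 0], "angular": [0, 0, 0]}, {"claw": 100, "dp": [-0.004, 0.034, 0], "angular": [0, 0, 0]}, {"claw": 100, "dp": [-0.004, 0.034, 0], "angular": [0, 0, 0]}, {"claw": 100, "dp": [-0.005, 0.033, 0], "angular": [0, 0, 0]}, {"claw": 100, "dp": [0, 0, 0.02], "angular": [0, 0, 0]}, {"claw": 100, "dp": [0, 0, 0.02], "angular": [0, 0, 0]}, {"claw": 100, "dp": [0, 0, 0], "angular": [0, 0, 0]}]}}

```text
clock: 8.25
tcp_pos: [0.4823, -0.0555, 0.1496]
orientation: [-0.002, -0.001, 1.0, 0.001]
wrist_force: [-0.6, 0.5, -1.1]
finger_gap: 0.0521
```

```bash
python3 -c "
from look import *
look('s3.png',(.461,-.223),.035)"
```

```text
tcp [ 0.4828 -0.0562  0.1511] gap 0.052
scene reddish z hist [(np.float64(0.03), 45), (np.float64(0.04), 54), (np.float64(0.05), 71), (np.float64(0.06), 82), (np.float64(0.07), 80), (np.float64(0.08), 107), (np.float64(0.09), 80), (np.float64(0.1), 60), (np.float64(0.11), 165), (np.float64(0.12), 174), (np.float64(0.13), 35)]
scene z 0.09 [ 0.4582 -0.2303  0.0382  0.0895] 76
scene z 0.095 [ 0.4597 -0.2283  0.0361  0.0946] 66
scene z 0.1 [ 0.4575 -0.231   0.033   0.1006] 49
scene z 0.105 [ 0.4565 -0.2317  0.0329  0.1045] 48
scene z 0.115 [ 0.4612 -0.2274  0.0345  0.1176] 100
scene z 0.12 [ 0.461  -0.2273  0.0344  0.1202] 302
scene z 0.125 [ 0.4608 -0.2284  0.0322  0.1219] 107
top reddish z hist [(np.float64(0.11), 6), (np.float64(0.12), 20)]
```

View pics/s3.png

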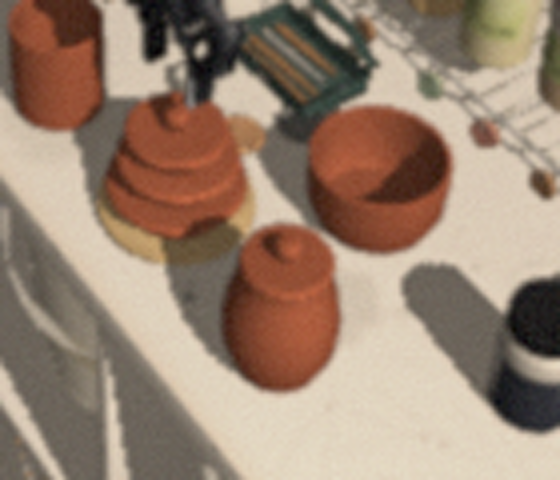

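Narrow lid is seated level: pot mouth filled at (285,255), plate top at 0.120 m as required. Next is the canister lid.

Emit:
{"name": "play_rows", "arguments": {"steps": [{"claw": 100, "dp": [-0.002, -0.001, 0.014], "angular": [0, 0, 0]}, {"claw": 100, "dp": [0, 0, 0.02], "angular": [0, 0, 0]}, {"claw": 100, "dp": [0, 0, 0.009], "angular": [0, 0, 0]}, {"claw": 100, "dp": [0, 0, 0], "angular": [0, 0, 0]}, {"claw": 255, "dp": [0, 0, 0], "angular": [0, 0, 0]}, {"claw": 255, "dp": [0, 0, 0], "angular": [0, 0, 0]}, {"claw": 255, "dp": [0, 0, 0], "angular": [0, 0, 0]}, {"claw": 255, "dp": [0, 0, 0], "angular": [0, 0, 0]}]}}

```text
clock: 9.02
tcp_pos: [0.4872, -0.0585, 0.1105]
orientation: [0.001, 0.0, 1.0, -0.001]
wrist_force: [0.7, -1.6, 1.6]
finger_gap: 0.0199
```

Emit:
{"name": "play_rows", "arguments": {"steps": [{"claw": 255, "dp": [0, 0, 0], "angular": [0, 0, 0]}, {"claw": 255, "dp": [0, 0, 0], "angular": [0, 0, 0]}, {"claw": 255, "dp": [0, 0, 0], "angular": [0, 0, 0]}, {"claw": 255, "dp": [0, 0, -0.005], "angular": [0, 0, 0]}, {"claw": 255, "dp": [0, 0, -0.01], "angular": [0, 0, 0]}, {"claw": 255, "dp": [0, 0, -0.02], "angular": [0, 0, 0]}, {"claw": 255, "dp": [0, 0, -0.02], "angular": [0, 0, 0]}, {"claw": 255, "dp": [0, 0, -0.018], "angular": [0, 0, 0]}]}}

```text
clock: 9.68
tcp_pos: [0.4858, -0.0577, 0.1835]
orientation: [-0.0, -0.0, 1.0, 0.0]
wrist_force: [0.6, -0.7, -1.5]
finger_gap: 0.0196
```

Emit:
{"name": "play_rows", "arguments": {"steps": [{"claw": 255, "dp": [0.002, 0.02, 0], "angular": [0, 0, 0]}, {"claw": 255, "dp": [0.002, 0.02, 0], "angular": [0, 0, 0]}, {"claw": 255, "dp": [0.002, 0.02, 0], "angular": [0, 0, 0]}, {"claw": 255, "dp": [0.002, 0.02, 0], "angular": [0, 0, 0]}, {"claw": 255, "dp": [0.002, 0.02, 0], "angular": [0, 0, 0]}, {"claw": 255, "dp": [0.002, 0.02, 0], "angular": [0, 0, 0]}, {"claw": 255, "dp": [0.002, 0.02, 0], "angular": [0, 0, 0]}, {"claw": 255, "dp": [0.002, 0.018, 0], "angular": [0, 0, 0]}]}}

```text
clock: 10.35
tcp_pos: [0.4695, 0.1013, 0.1826]
orientation: [-0.0, -0.0, 1.0, 0.0]
wrist_force: [0.8, -0.8, -1.8]
finger_gap: 0.0198
```

Emit:
{"name": "play_rows", "arguments": {"steps": [{"claw": 255, "dp": [0, 0, 0.005], "angular": [0, 0, 0]}, {"claw": 255, "dp": [0, 0, 0.005], "angular": [0, 0, 0]}, {"claw": 255, "dp": [0, 0, 0], "angular": [0, 0, 0]}, {"claw": 255, "dp": [0, 0, 0], "angular": [0, 0, 0]}, {"claw": 255, "dp": [0, 0, 0], "angular": [0, 0, 0]}, {"claw": 255, "dp": [0, 0, 0], "angular": [0, 0, 0]}, {"claw": 255, "dp": [0, 0, 0], "angular": [0, 0, 0]}, {"claw": 255, "dp": [0, 0, 0], "angular": [0, 0, 0]}]}}

```text
clock: 11.02
tcp_pos: [0.4704, 0.0996, 0.1725]
orientation: [0.0, 0.0, 1.0, 0.0]
wrist_force: [-0.1, 0.5, -1.2]
finger_gap: 0.0198
```

```bash
python3 -c "
from look import *
look('s4.png',(.468,.1),.043)"
```

```text
tcp [0.4704 0.0997 0.1725] gap 0.0194
scene reddish z hist [(np.float64(0.03), 64), (np.float64(0.04), 73), (np.float64(0.05), 86), (np.float64(0.06), 86), (np.float64(0.07), 77), (np.float64(0.08), 77), (np.float64(0.09), 92), (np.float64(0.1), 7), (np.float64(0.13), 16), (np.float64(0.14), 10), (np.float64(0.15), 261), (np.float64(0.16), 10), (np.float64(0.17), 15)]
scene z 0.05 [0.4666 0.0987 0.0418 0.051 ] 67
scene z 0.055 [0.4669 0.0991 0.0422 0.0545] 76
scene z 0.06 [0.4659 0.098  0.0422 0.0598] 60
scene z 0.065 [0.4674 0.0974 0.0423 0.0646] 74
scene z 0.07 [0.4672 0.0963 0.0422 0.07  ] 56
scene z 0.075 [0.4653 0.0981 0.0429 0.0749] 66
scene z 0.08 [0.4656 0.0984 0.0426 0.0799] 65
scene z 0.085 [0.4658 0.0969 0.0417 0.0846] 62
scene z 0.09 [0.4686 0.0962 0.0427 0.0899] 56
scene z 0.095 [0.4675 0.0984 0.0437 0.0953] 77
scene z 0.1 [0.4679 0.0992 0.0419 0.0982] 47
scene z 0.15 [0.4668 0.0969 0.0422 0.1523] 63
scene z 0.155 [0.467  0.0977 0.043  0.1556] 249
scene z 0.16 [0.4665 0.0962 0.0418 0.1574] 115
top reddish z hist []
```

View pics/s4.png

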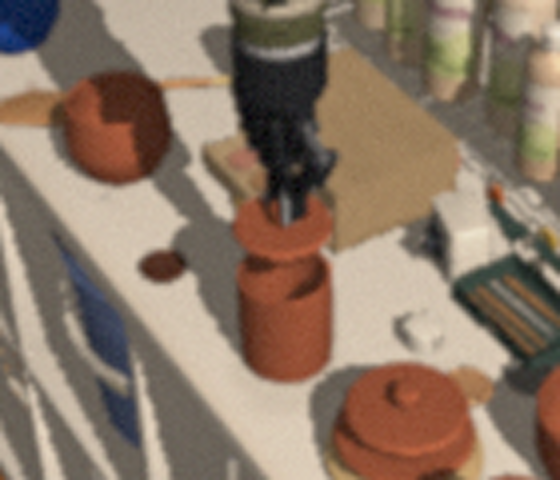

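The held lid is level and within 1–2 mm of the canister axis, so I'll lower it.

Emit:
{"name": "play_rows", "arguments": {"steps": [{"claw": 255, "dp": [-0.001, 0.001, 0.012], "angular": [0, 0, 0]}, {"claw": 255, "dp": [0, 0, 0.012], "angular": [0, 0, 0]}, {"claw": 255, "dp": [0, 0, 0.01], "angular": [0, 0, 0]}, {"claw": 255, "dp": [0, 0, 0.008], "angular": [0, 0, 0]}, {"claw": 255, "dp": [0, 0, 0.004], "angular": [0, 0, 0]}, {"claw": 255, "dp": [0, 0, 0.002], "angular": [0, 0, 0]}, {"claw": 255, "dp": [0, 0, 0], "angular": [0, 0, 0]}, {"claw": 255, "dp": [0, 0, 0], "angular": [0, 0, 0]}]}}

```text
clock: 11.78
tcp_pos: [0.4715, 0.101, 0.1246]
orientation: [0.0, -0.0, 1.0, 0.0]
wrist_force: [-0.0, 0.4, -2.1]
finger_gap: 0.0198
```

Emit:
{"name": "play_rows", "arguments": {"steps": [{"claw": 255, "dp": [0, 0, 0.001], "angular": [0, 0, 0]}, {"claw": 255, "dp": [0, 0, 0.001], "angular": [0, 0, 0]}, {"claw": 255, "dp": [0, 0, 0.001], "angular": [0, 0, 0]}, {"claw": 255, "dp": [0, 0, 0], "angular": [0, 0, 0]}, {"claw": 255, "dp": [0, 0, 0], "angular": [0, 0, 0]}, {"claw": 255, "dp": [0, 0, 0], "angular": [0, 0, 0]}, {"claw": 255, "dp": [0, 0, 0], "angular": [0, 0, 0]}, {"claw": 255, "dp": [0, 0, 0], "angular": [0, 0, 0]}]}}

```text
clock: 12.45
tcp_pos: [0.4718, 0.1012, 0.1223]
orientation: [0.001, -0.0, 1.0, 0.0]
wrist_force: [-1.2, 1.1, 6.0]
finger_gap: 0.0197
```

Emit:
{"name": "play_rows", "arguments": {"steps": [{"claw": 100, "dp": [0, 0, 0], "angular": [0, 0, 0]}, {"claw": 100, "dp": [0, 0, 0], "angular": [0, 0, 0]}, {"claw": 100, "dp": [0, 0, 0], "angular": [0, 0, 0]}, {"claw": 100, "dp": [0, 0, 0], "angular": [0, 0, 0]}, {"claw": 100, "dp": [0, 0, -0.01], "angular": [0, 0, 0]}, {"claw": 100, "dp": [0, 0, -0.02], "angular": [0, 0, 0]}, {"claw": 100, "dp": [0, 0, -0.03], "angular": [0, 0, 0]}, {"claw": 100, "dp": [0, 0, 0], "angular": [0, 0, 0]}]}}

```text
clock: 13.12
tcp_pos: [0.474, 0.1011, 0.1867]
orientation: [0.004, -0.0, 1.0, 0.0]
wrist_force: [1.7, -0.2, 0.7]
finger_gap: 0.0518
```

Emit:
{"name": "play_rows", "arguments": {"steps": [{"claw": 100, "dp": [-0.003, -0.032, 0], "angular": [0, 0, 0]}, {"claw": 100, "dp": [-0.003, -0.032, 0], "angular": [0, 0, 0]}, {"claw": 100, "dp": [-0.003, -0.032, 0], "angular": [0, 0, 0]}, {"claw": 100, "dp": [-0.003, -0.032, 0], "angular": [0, 0, 0]}, {"claw": 100, "dp": [-0.002, -0.031, 0], "angular": [0, 0, 0]}, {"claw": 100, "dp": [0, 0, 0.02], "angular": [0, 0, 0]}, {"claw": 100, "dp": [0, 0, 0.02], "angular": [0, 0, 0]}, {"claw": 100, "dp": [0, 0, 0], "angular": [0, 0, 0]}]}}

```text
clock: 13.78
tcp_pos: [0.4831, -0.0583, 0.1385]
orientation: [-0.002, 0.001, 1.0, 0.001]
wrist_force: [-0.5, 0.9, -0.0]
finger_gap: 0.0521
```

```bash
python3 -c "
from look import *
look('s5.png',(.468,.1),.043)
print('stack');look('s6.png',(.484,-.057),.051)"
```

```text
tcp [ 0.4837 -0.058   0.1401] gap 0.0518
scene reddish z hist [(np.float64(0.03), 40), (np.float64(0.04), 51), (np.float64(0.05), 51), (np.float64(0.06), 45), (np.float64(0.07), 54), (np.float64(0.08), 51), (np.float64(0.09), 52), (np.float64(0.1), 299), (np.float64(0.11), 19), (np.float64(0.12), 18)]
scene z 0.07 [0.4614 0.0903 0.0398 0.0706] 43
scene z 0.08 [0.4619 0.0904 0.0395 0.0801] 41
scene z 0.085 [0.4622 0.0906 0.0394 0.0849] 43
scene z 0.095 [0.462  0.0899 0.0392 0.0957] 43
scene z 0.1 [0.4685 0.0992 0.044  0.1023] 79
scene z 0.105 [0.4681 0.0988 0.0445 0.1056] 286
scene z 0.11 [0.4675 0.0967 0.0429 0.1068] 129
top reddish z hist [(np.float64(0.1), 292), (np.float64(0.11), 46), (np.float64(0.12), 18)]
top z 0.1 [0.4686 0.1004 0.0411 0.1028] 70
top z 0.105 [0.4681 0.1014 0.0419 0.1058] 267
top z 0.11 [0.4681 0.1014 0.0419 0.1079] 186
stack
tcp [ 0.4854 -0.0579  0.1421] gap 0.0521
scene reddish z hist [(np.float64(0.03), 243), (np.float64(0.04), 64), (np.float64(0.06), 518), (np.float64(0.07), 30), (np.float64(0.08), 29)]
scene z 0.06 [ 0.4834 -0.0591  0.0514  0.0629] 58
scene z 0.065 [ 0.4844 -0.0602  0.052   0.0664] 480
scene z 0.07 [ 0.4837 -0.0604  0.0501  0.0675] 338
top reddish z hist [(np.float64(0.03), 73), (np.float64(0.04), 42), (np.float64(0.06), 161), (np.float64(0.07), 28)]
top z 0.065 [ 0.485  -0.0563  0.0497  0.0659] 140
top z 0.07 [ 0.485  -0.0571  0.0492  0.0684] 109
```

View pics/s6.png

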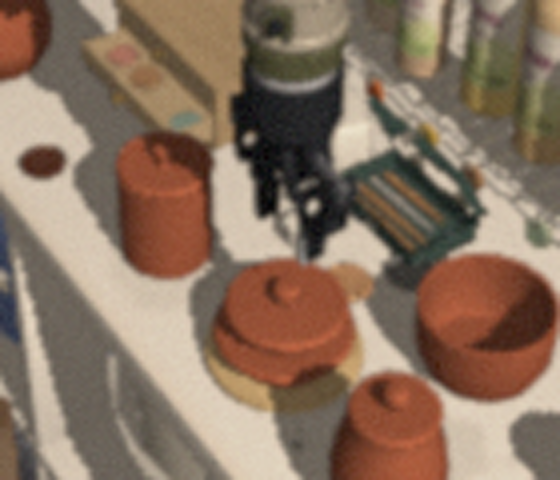

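The canister lid is flush at crop (165,165), plate top 0.106 m as required. Next is the round lid.

Emit:
{"name": "play_rows", "arguments": {"steps": [{"claw": 100, "dp": [0, 0, 0.02], "angular": [0, 0, 0]}, {"claw": 100, "dp": [0, 0, 0.02], "angular": [0, 0, 0]}, {"claw": 100, "dp": [0, 0, 0.015], "angular": [0, 0, 0]}, {"claw": 100, "dp": [0, 0, 0.005], "angular": [0, 0, 0]}, {"claw": 255, "dp": [0, 0, 0], "angular": [0, 0, 0]}, {"claw": 255, "dp": [0, 0, 0], "angular": [0, 0, 0]}, {"claw": 255, "dp": [0, 0, 0], "angular": [0, 0, 0]}, {"claw": 255, "dp": [0, 0, 0], "angular": [0, 0, 0]}]}}

```text
clock: 14.65
tcp_pos: [0.4863, -0.058, 0.0827]
orientation: [0.001, -0.0, 1.0, -0.0]
wrist_force: [-0.1, 1.8, 1.6]
finger_gap: 0.0218
```

Emit:
{"name": "play_rows", "arguments": {"steps": [{"claw": 255, "dp": [0, 0, 0], "angular": [0, 0, 0]}, {"claw": 255, "dp": [0, 0, 0], "angular": [0, 0, 0]}, {"claw": 255, "dp": [0, 0, 0], "angular": [0, 0, 0]}, {"claw": 255, "dp": [0, 0, -0.005], "angular": [0, 0, 0]}, {"claw": 255, "dp": [0, 0, -0.01], "angular": [0, 0, 0]}, {"claw": 255, "dp": [0, 0, -0.02], "angular": [0, 0, 0]}, {"claw": 255, "dp": [0, 0, -0.025], "angular": [0, 0, 0]}, {"claw": 255, "dp": [0, 0, -0.03], "angular": [0, 0, 0]}]}}

```text
clock: 15.32
tcp_pos: [0.4838, -0.0578, 0.1714]
orientation: [-0.002, 0.0, 1.0, 0.0]
wrist_force: [0.3, -0.6, -0.7]
finger_gap: 0.022
```

Emit:
{"name": "play_rows", "arguments": {"force": 60, "steps": [{"claw": 255, "dp": [0, 0, -0.017], "angular": [0, 0, 0]}, {"claw": 255, "dp": [0, 0, -0.017], "angular": [0, 0, 0]}, {"claw": 255, "dp": [0.001, 0.024, 0], "angular": [0, 0, 0]}, {"claw": 255, "dp": [0.001, 0.024, 0], "angular": [0, 0, 0]}, {"claw": 255, "dp": [0.001, 0.024, 0], "angular": [0, 0, 0]}, {"claw": 255, "dp": [0.001, 0.024, 0], "angular": [0, 0, 0]}, {"claw": 255, "dp": [0.001, 0.024, 0], "angular": [0, 0, 0]}, {"claw": 255, "dp": [0.001, 0.024, 0], "angular": [0, 0, 0]}]}}

```text
clock: 15.98
tcp_pos: [0.4788, 0.0869, 0.2058]
orientation: [-0.0, 0.0, 1.0, -0.0]
wrist_force: [0.6, 0.1, -2.0]
finger_gap: 0.021
```

Emit:
{"name": "play_rows", "arguments": {"steps": [{"claw": 255, "dp": [0.001, 0.026, 0], "angular": [0, 0, 0]}, {"claw": 255, "dp": [0.001, 0.026, 0], "angular": [0, 0, 0]}, {"claw": 255, "dp": [0.001, 0.026, 0], "angular": [0, 0, 0]}, {"claw": 255, "dp": [0.001, 0.026, 0], "angular": [0, 0, 0]}, {"claw": 255, "dp": [0.001, 0.026, 0], "angular": [0, 0, 0]}, {"claw": 255, "dp": [0.001, 0.026, 0], "angular": [0, 0, 0]}, {"claw": 255, "dp": [0.001, 0.026, 0], "angular": [0, 0, 0]}, {"claw": 255, "dp": [0.001, 0.026, 0], "angular": [0, 0, 0]}]}}

```text
clock: 16.65
tcp_pos: [0.4708, 0.295, 0.2058]
orientation: [-0.0, -0.0, 1.0, -0.0]
wrist_force: [0.3, -0.3, -2.3]
finger_gap: 0.0208
```

Emit:
{"name": "play_rows", "arguments": {"steps": [{"claw": 255, "dp": [0, 0.028, 0], "angular": [0, 0, 0]}, {"claw": 255, "dp": [0, 0.028, 0], "angular": [0, 0, 0]}, {"claw": 255, "dp": [0.001, 0.028, 0], "angular": [0, 0, 0]}, {"claw": 255, "dp": [0.001, 0.028, 0.01], "angular": [0, 0, 0]}, {"claw": 255, "dp": [0, 0.02, 0.02], "angular": [0, 0, 0]}, {"claw": 255, "dp": [0, 0, 0.02], "angular": [0, 0, 0]}, {"claw": 255, "dp": [0, 0, 0], "angular": [0, 0, 0]}, {"claw": 255, "dp": [0, 0, 0], "angular": [0, 0, 0]}]}}

```text
clock: 17.32
tcp_pos: [0.468, 0.4252, 0.1543]
orientation: [-0.002, -0.0, 1.0, -0.001]
wrist_force: [-0.5, 0.3, -1.5]
finger_gap: 0.0211
```

```bash
python3 -c "
from look import *
look('s7.png',(.469,.426),.051)"
```

```text
tcp [0.4689 0.4254 0.1557] gap 0.0211
scene reddish z hist [(np.float64(0.03), 80), (np.float64(0.04), 81), (np.float64(0.05), 85), (np.float64(0.06), 75), (np.float64(0.07), 76), (np.float64(0.08), 56), (np.float64(0.11), 23), (np.float64(0.12), 16), (np.float64(0.13), 231), (np.float64(0.14), 30), (np.float64(0.15), 10)]
scene z 0.055 [0.4667 0.4233 0.0544 0.0552] 68
scene z 0.06 [0.4667 0.423  0.0529 0.0604] 54
scene z 0.065 [0.4671 0.4227 0.0527 0.0649] 63
scene z 0.07 [0.468  0.4223 0.0508 0.07  ] 62
scene z 0.075 [0.4674 0.4219 0.0502 0.0752] 62
scene z 0.08 [0.4674 0.4228 0.0509 0.0806] 66
scene z 0.085 [0.4674 0.4228 0.0509 0.0836] 48
scene z 0.135 [0.4663 0.4214 0.0525 0.1369] 194
scene z 0.14 [0.464  0.4182 0.05   0.1383] 189
top reddish z hist [(np.float64(0.05), 27), (np.float64(0.06), 28), (np.float64(0.07), 20), (np.float64(0.08), 26), (np.float64(0.13), 130), (np.float64(0.14), 75)]
top z 0.135 [0.4657 0.419  0.049  0.1373] 96
top z 0.14 [0.4665 0.4223 0.0493 0.1394] 175
top z 0.145 [0.4673 0.4225 0.047  0.1422] 44
```

View pics/s7.png

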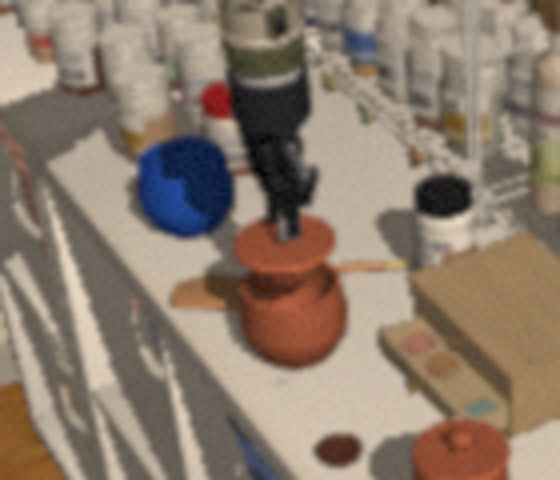

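The lid is level above the round pot, about 2 mm short in x and y; I'll correct and lower.

Emit:
{"name": "play_rows", "arguments": {"steps": [{"claw": 255, "dp": [-0.002, 0.002, 0.01], "angular": [0, 0, 0]}, {"claw": 255, "dp": [0, 0, 0.012], "angular": [0, 0, 0]}, {"claw": 255, "dp": [0, 0, 0.008], "angular": [0, 0, 0]}, {"claw": 255, "dp": [0, 0, 0.006], "angular": [0, 0, 0]}, {"claw": 255, "dp": [0, 0, 0.004], "angular": [0, 0, 0]}, {"claw": 255, "dp": [0, 0, 0.002], "angular": [0, 0, 0]}, {"claw": 255, "dp": [0, 0, 0], "angular": [0, 0, 0]}, {"claw": 255, "dp": [0, 0, 0], "angular": [0, 0, 0]}]}}

```text
clock: 18.08
tcp_pos: [0.4713, 0.4281, 0.1136]
orientation: [0.0, -0.0, 1.0, 0.0]
wrist_force: [0.5, 0.4, -1.4]
finger_gap: 0.0209
```

Emit:
{"name": "play_rows", "arguments": {"steps": [{"claw": 255, "dp": [0, 0, 0.001], "angular": [0, 0, 0]}, {"claw": 255, "dp": [0, 0, 0.001], "angular": [0, 0, 0]}, {"claw": 255, "dp": [0, 0, 0.001], "angular": [0, 0, 0]}, {"claw": 255, "dp": [0, 0, 0], "angular": [0, 0, 0]}, {"claw": 255, "dp": [0, 0, 0], "angular": [0, 0, 0]}, {"claw": 255, "dp": [0, 0, 0], "angular": [0, 0, 0]}, {"claw": 255, "dp": [0, 0, 0], "angular": [0, 0, 0]}, {"claw": 255, "dp": [0, 0, 0], "angular": [0, 0, 0]}]}}

```text
clock: 18.75
tcp_pos: [0.4712, 0.428, 0.1104]
orientation: [0.0, -0.0, 1.0, 0.0]
wrist_force: [-0.4, 0.0, -2.2]
finger_gap: 0.0211
```

Emit:
{"name": "play_rows", "arguments": {"steps": [{"claw": 255, "dp": [0, 0, 0.001], "angular": [0, 0, 0]}, {"claw": 255, "dp": [0, 0, 0], "angular": [0, 0, 0]}, {"claw": 255, "dp": [0, 0, 0.001], "angular": [0, 0, 0]}, {"claw": 255, "dp": [0, 0, 0], "angular": [0, 0, 0]}, {"claw": 255, "dp": [0, 0, 0.001], "angular": [0, 0, 0]}, {"claw": 255, "dp": [0, 0, 0], "angular": [0, 0, 0]}, {"claw": 255, "dp": [0, 0, 0], "angular": [0, 0, 0]}, {"claw": 255, "dp": [0, 0, 0], "angular": [0, 0, 0]}]}}

```text
clock: 19.42
tcp_pos: [0.4713, 0.4281, 0.1087]
orientation: [0.0, -0.0, 1.0, 0.0]
wrist_force: [-2.0, -2.4, 7.1]
finger_gap: 0.0209
```

Emit:
{"name": "play_rows", "arguments": {"steps": [{"claw": 100, "dp": [0, 0, 0], "angular": [0, 0, 0]}, {"claw": 100, "dp": [0, 0, 0], "angular": [0, 0, 0]}, {"claw": 100, "dp": [0, 0, 0], "angular": [0, 0, 0]}, {"claw": 100, "dp": [0, 0, 0], "angular": [0, 0, 0]}, {"claw": 100, "dp": [0, 0, -0.01], "angular": [0, 0, 0]}, {"claw": 100, "dp": [0, 0, -0.025], "angular": [0, 0, 0]}, {"claw": 100, "dp": [0, 0, -0.04], "angular": [0, 0, 0]}, {"claw": 100, "dp": [0, 0, 0], "angular": [0, 0, 0]}]}}

```text
clock: 20.08
tcp_pos: [0.474, 0.4301, 0.1906]
orientation: [0.005, -0.0, 1.0, 0.003]
wrist_force: [1.0, 0.7, 1.7]
finger_gap: 0.0517
```

Emit:
{"name": "play_rows", "arguments": {"steps": [{"claw": 100, "dp": [-0.001, -0.034, 0], "angular": [0, 0, 0]}, {"claw": 100, "dp": [-0.001, -0.034, 0], "angular": [0, 0, 0]}, {"claw": 100, "dp": [-0.001, -0.034, 0], "angular": [0, 0, 0]}, {"claw": 100, "dp": [-0.001, -0.034, 0], "angular": [0, 0, 0]}, {"claw": 100, "dp": [-0.001, -0.034, 0], "angular": [0, 0, 0]}, {"claw": 100, "dp": [-0.001, -0.034, 0], "angular": [0, 0, 0]}, {"claw": 100, "dp": [-0.001, -0.034, 0], "angular": [0, 0, 0]}, {"claw": 100, "dp": [-0.001, -0.034, 0], "angular": [0, 0, 0]}]}}

```text
clock: 20.75
tcp_pos: [0.4794, 0.1546, 0.1832]
orientation: [0.001, -0.0, 1.0, 0.0]
wrist_force: [0.7, -0.6, 0.6]
finger_gap: 0.0515
```

Emit:
{"name": "play_rows", "arguments": {"steps": [{"claw": 100, "dp": [-0.001, -0.036, 0], "angular": [0, 0, 0]}, {"claw": 100, "dp": [-0.001, -0.036, 0], "angular": [0, 0, 0]}, {"claw": 100, "dp": [-0.001, -0.036, 0], "angular": [0, 0, 0]}, {"claw": 100, "dp": [-0.001, -0.036, 0], "angular": [0, 0, 0]}, {"claw": 100, "dp": [-0.001, -0.035, 0], "angular": [0, 0, 0]}, {"claw": 100, "dp": [-0.001, -0.035, 0], "angular": [0, 0, 0]}, {"claw": 100, "dp": [0, 0, 0.035], "angular": [0, 0, 0]}, {"claw": 100, "dp": [0, 0, 0.03], "angular": [0, 0, 0]}]}}

```text
clock: 21.42
tcp_pos: [0.4876, -0.0611, 0.1187]
orientation: [0.003, 0.002, 1.0, -0.001]
wrist_force: [-0.5, 0.7, -0.7]
finger_gap: 0.0517
```

```bash
python3 -c "
from look import *
look('s8.png',(.469,.426),.051)
print('stack');look('s9.png',(.484,-.057),.059)"
```

```text
tcp [ 0.4828 -0.0588  0.1121] gap 0.0518
scene reddish z hist [(np.float64(0.03), 48), (np.float64(0.04), 50), (np.float64(0.05), 68), (np.float64(0.06), 59), (np.float64(0.07), 59), (np.float64(0.08), 88), (np.float64(0.09), 223), (np.float64(0.1), 22)]
scene z 0.05 [0.465  0.4161 0.0526 0.05  ] 45
scene z 0.055 [0.4664 0.4176 0.0529 0.0555] 60
scene z 0.06 [0.4621 0.4129 0.0499 0.059 ] 49
scene z 0.065 [0.4645 0.4166 0.0499 0.066 ] 48
scene z 0.07 [0.4655 0.417  0.0503 0.0692] 51
scene z 0.075 [0.467  0.4153 0.0482 0.0748] 42
scene z 0.08 [0.463  0.4144 0.0475 0.0802] 48
scene z 0.085 [0.4707 0.4247 0.052  0.0863] 54
scene z 0.09 [0.4707 0.4247 0.052  0.0915] 212
scene z 0.095 [0.4701 0.4225 0.05   0.0929] 187
top reddish z hist [(np.float64(0.04), 8), (np.float64(0.05), 26), (np.float64(0.06), 29), (np.float64(0.07), 17), (np.float64(0.08), 113), (np.float64(0.09), 364), (np.float64(0.1), 20), (np.float64(0.11), 13)]
top z 0.085 [0.4699 0.4282 0.0504 0.0875] 69
top z 0.09 [0.4698 0.4279 0.0505 0.0914] 318
top z 0.095 [0.4685 0.4273 0.0499 0.0936] 307
top z 0.1 [0.4698 0.4278 0.0481 0.0976] 63
stack
tcp [ 0.4834 -0.0578  0.1162] gap 0.052
scene reddish z hist [(np.float64(0.03), 510), (np.float64(0.04), 197), (np.float64(0.05), 38)]
top reddish z hist [(np.float64(0.03), 185), (np.float64(0.04), 102)]
```

View pics/s9.png

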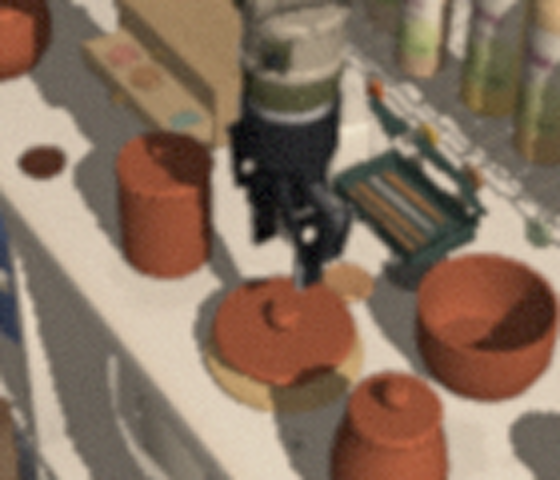

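Round lid is seated (plate top ≈0.092 m as required, centred). Now the wide lid, with its knob at crop (285,310).

Emit:
{"name": "play_rows", "arguments": {"force": 60, "steps": [{"claw": 100, "dp": [-0.001, 0, 0.02], "angular": [0, 0, 0]}, {"claw": 100, "dp": [0, 0, 0.02], "angular": [0, 0, 0]}, {"claw": 100, "dp": [0, 0, 0.015], "angular": [0, 0, 0]}, {"claw": 100, "dp": [0, 0, 0.008], "angular": [0, 0, 0]}, {"claw": 100, "dp": [0, 0, 0], "angular": [0, 0, 0]}, {"claw": 255, "dp": [0, 0, 0], "angular": [0, 0, 0]}, {"claw": 255, "dp": [0, 0, 0], "angular": [0, 0, 0]}, {"claw": 255, "dp": [0, 0, 0], "angular": [0, 0, 0]}]}}

```text
clock: 22.28
tcp_pos: [0.4877, -0.0581, 0.0561]
orientation: [0.002, -0.0, 1.0, -0.0]
wrist_force: [-1.0, 2.1, 5.9]
finger_gap: 0.0232
```

Emit:
{"name": "play_rows", "arguments": {"steps": [{"claw": 255, "dp": [0, 0, 0], "angular": [0, 0, 0]}, {"claw": 255, "dp": [0, 0, 0], "angular": [0, 0, 0]}, {"claw": 255, "dp": [0, 0, 0], "angular": [0, 0, 0]}, {"claw": 255, "dp": [0, 0, -0.005], "angular": [0, 0, 0]}, {"claw": 255, "dp": [0, 0, -0.01], "angular": [0, 0, 0]}, {"claw": 255, "dp": [0, 0, -0.02], "angular": [0, 0, 0]}, {"claw": 255, "dp": [0, 0, -0.025], "angular": [0, 0, 0]}, {"claw": 255, "dp": [0, 0, -0.03], "angular": [0, 0, 0]}]}}

```text
clock: 22.95
tcp_pos: [0.4849, -0.0577, 0.1448]
orientation: [-0.001, -0.0, 1.0, 0.0]
wrist_force: [0.3, -0.5, -2.3]
finger_gap: 0.023
```

Emit:
{"name": "play_rows", "arguments": {"steps": [{"claw": 255, "dp": [-0.017, -0.012, 0], "angular": [0, 0, 0]}, {"claw": 255, "dp": [-0.017, -0.012, 0], "angular": [0, 0, 0]}, {"claw": 255, "dp": [-0.017, -0.012, 0], "angular": [0, 0, 0]}, {"claw": 255, "dp": [-0.017, -0.012, 0], "angular": [0, 0, 0]}, {"claw": 255, "dp": [-0.017, -0.012, 0], "angular": [0, 0, 0]}, {"claw": 255, "dp": [-0.017, -0.012, 0], "angular": [0, 0, 0]}, {"claw": 255, "dp": [-0.017, -0.012, 0], "angular": [0, 0, 0]}, {"claw": 255, "dp": [-0.014, -0.009, 0], "angular": [0, 0, 0]}]}}

```text
clock: 23.62
tcp_pos: [0.6202, -0.1521, 0.145]
orientation: [0.0, 0.0, 1.0, -0.0]
wrist_force: [-0.6, -0.3, -2.0]
finger_gap: 0.0228
```

Emit:
{"name": "play_rows", "arguments": {"steps": [{"claw": 255, "dp": [0, 0, 0], "angular": [0, 0, 0]}, {"claw": 255, "dp": [0, 0, 0], "angular": [0, 0, 0]}, {"claw": 255, "dp": [0, 0, 0], "angular": [0, 0, 0]}, {"claw": 255, "dp": [0, 0, 0], "angular": [0, 0, 0]}, {"claw": 255, "dp": [0, 0, 0], "angular": [0, 0, 0]}, {"claw": 255, "dp": [0, 0, 0], "angular": [0, 0, 0]}, {"claw": 255, "dp": [0, 0, 0], "angular": [0, 0, 0]}, {"claw": 255, "dp": [0, 0, 0], "angular": [0, 0, 0]}]}}

```text
clock: 24.28
tcp_pos: [0.6191, -0.1508, 0.1445]
orientation: [0.0, -0.0, 1.0, 0.0]
wrist_force: [0.5, 0.6, -1.6]
finger_gap: 0.0227
```

```bash
python3 -c "
from look import *
look('s10.png',(.618,-.151),.059)"
```

```text
tcp [ 0.6191 -0.1508  0.1444] gap 0.023
scene reddish z hist [(np.float64(0.03), 86), (np.float64(0.04), 85), (np.float64(0.05), 76), (np.float64(0.06), 131), (np.float64(0.07), 17), (np.float64(0.1), 21), (np.float64(0.12), 615), (np.float64(0.13), 36), (np.float64(0.14), 34), (np.float64(0.15), 6)]
scene z 0.05 [ 0.6143 -0.1556  0.0557  0.0495] 62
scene z 0.055 [ 0.6134 -0.156   0.0555  0.0555] 66
scene z 0.06 [ 0.6146 -0.1534  0.0574  0.0605] 72
scene z 0.065 [ 0.6155 -0.1525  0.0571  0.0658] 108
scene z 0.07 [ 0.6152 -0.154   0.0567  0.0685] 78
scene z 0.12 [ 0.6141 -0.1531  0.0585  0.123 ] 74
scene z 0.125 [ 0.6132 -0.1526  0.0593  0.1265] 559
scene z 0.13 [ 0.6131 -0.1543  0.0579  0.1277] 399
top reddish z hist [(np.float64(0.04), 7), (np.float64(0.05), 13), (np.float64(0.06), 43), (np.float64(0.07), 9), (np.float64(0.12), 279), (np.float64(0.13), 71), (np.float64(0.14), 9)]
top z 0.12 [ 0.6109 -0.1438  0.0564  0.1226] 49
top z 0.125 [ 0.6125 -0.1474  0.0567  0.1263] 231
top z 0.13 [ 0.613  -0.1468  0.0561  0.1289] 237
```

View pics/s10.png

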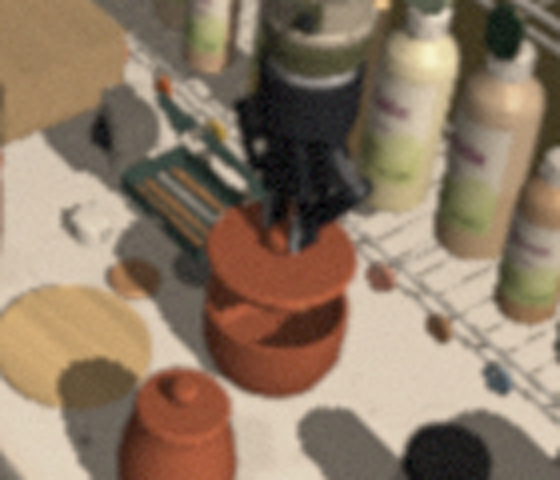

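The wide lid is level, about 4 mm short in x; I'll correct and lower.

Emit:
{"name": "play_rows", "arguments": {"steps": [{"claw": 255, "dp": [-0.004, -0.001, 0.012], "angular": [0, 0, 0]}, {"claw": 255, "dp": [0, 0, 0.012], "angular": [0, 0, 0]}, {"claw": 255, "dp": [0, 0, 0.01], "angular": [0, 0, 0]}, {"claw": 255, "dp": [0, 0, 0.006], "angular": [0, 0, 0]}, {"claw": 255, "dp": [0, 0, 0.004], "angular": [0, 0, 0]}, {"claw": 255, "dp": [0, 0, 0.002], "angular": [0, 0, 0]}, {"claw": 255, "dp": [0, 0, 0], "angular": [0, 0, 0]}, {"claw": 255, "dp": [0, 0, 0], "angular": [0, 0, 0]}]}}

```text
clock: 25.05
tcp_pos: [0.6235, -0.1521, 0.0986]
orientation: [0.0, -0.0, 1.0, -0.0]
wrist_force: [0.7, -0.3, -1.6]
finger_gap: 0.0232
```

Emit:
{"name": "play_rows", "arguments": {"steps": [{"claw": 255, "dp": [0, 0, 0.001], "angular": [0, 0, 0]}, {"claw": 255, "dp": [0, 0, 0], "angular": [0, 0, 0]}, {"claw": 255, "dp": [0, 0, 0.001], "angular": [0, 0, 0]}, {"claw": 255, "dp": [0, 0, 0], "angular": [0, 0, 0]}, {"claw": 255, "dp": [0, 0, 0.001], "angular": [0, 0, 0]}, {"claw": 255, "dp": [0, 0, 0], "angular": [0, 0, 0]}, {"claw": 255, "dp": [0, 0, 0], "angular": [0, 0, 0]}, {"claw": 255, "dp": [0, 0, 0], "angular": [0, 0, 0]}]}}

```text
clock: 25.72
tcp_pos: [0.6232, -0.152, 0.0953]
orientation: [0.0, -0.0, 1.0, 0.0]
wrist_force: [-0.5, -0.0, -2.7]
finger_gap: 0.0229
```

Emit:
{"name": "play_rows", "arguments": {"steps": [{"claw": 255, "dp": [0, 0, 0.001], "angular": [0, 0, 0]}, {"claw": 255, "dp": [0, 0, 0], "angular": [0, 0, 0]}, {"claw": 255, "dp": [0, 0, 0.001], "angular": [0, 0, 0]}, {"claw": 255, "dp": [0, 0, 0], "angular": [0, 0, 0]}, {"claw": 255, "dp": [0, 0, 0.001], "angular": [0, 0, 0]}, {"claw": 255, "dp": [0, 0, 0], "angular": [0, 0, 0]}, {"claw": 255, "dp": [0, 0, 0], "angular": [0, 0, 0]}, {"claw": 255, "dp": [0, 0, 0], "angular": [0, 0, 0]}]}}

```text
clock: 26.38
tcp_pos: [0.6233, -0.152, 0.0938]
orientation: [0.0, -0.0, 1.0, -0.0]
wrist_force: [-2.7, 1.9, 7.0]
finger_gap: 0.0229
```

Contact is at the expected height, so I'll release, lift and pull back.

Emit:
{"name": "play_rows", "arguments": {"steps": [{"claw": 100, "dp": [0, 0, 0], "angular": [0, 0, 0]}, {"claw": 100, "dp": [0, 0, 0], "angular": [0, 0, 0]}, {"claw": 100, "dp": [0, 0, 0], "angular": [0, 0, 0]}, {"claw": 100, "dp": [0, 0, 0], "angular": [0, 0, 0]}, {"claw": 100, "dp": [0, 0, -0.01], "angular": [0, 0, 0]}, {"claw": 100, "dp": [0, 0, -0.03], "angular": [0, 0, 0]}, {"claw": 100, "dp": [0, 0, -0.04], "angular": [0, 0, 0]}, {"claw": 100, "dp": [0, 0, -0.04], "angular": [0, 0, 0]}]}}

```text
clock: 27.05
tcp_pos: [0.6223, -0.1517, 0.2131]
orientation: [-0.001, -0.0, 1.0, 0.001]
wrist_force: [1.9, -0.1, -0.5]
finger_gap: 0.0519
```

Emit:
{"name": "play_rows", "arguments": {"steps": [{"claw": 100, "dp": [0.02, 0.03, 0], "angular": [0, 0, 0]}, {"claw": 100, "dp": [0.02, 0.03, 0], "angular": [0, 0, 0]}, {"claw": 100, "dp": [0.02, 0.03, 0], "angular": [0, 0, 0]}, {"claw": 100, "dp": [0.02, 0.03, 0], "angular": [0, 0, 0]}, {"claw": 100, "dp": [0.02, 0.03, 0], "angular": [0, 0, 0]}, {"claw": 100, "dp": [0.01, 0.03, 0], "angular": [0, 0, 0]}, {"claw": 100, "dp": [0, 0, 0], "angular": [0, 0, 0]}, {"claw": 100, "dp": [0, 0, 0], "angular": [0, 0, 0]}]}}

```text
clock: 27.72
tcp_pos: [0.5129, 0.0293, 0.2134]
orientation: [0.001, -0.002, 1.0, -0.0]
wrist_force: [0.6, -0.2, 0.0]
finger_gap: 0.0517
```

```bash
python3 -c "
from meas import *
G={'narrow':(.461,-.223,.12,.035),'can':(.468,.1015,.106,.043),'round':(.469,.428,.092,.051),'wide':(.6177,-.1495,.076,.059)}
for n in('top','scene'):
    im,d,c=cam(n); P=cloud(d,c)
    if n=='scene': cv2.imwrite('pics/s11.png',cv2.resize(im[100:320,160:380,::-1],None,fx=2.7,fy=2.7))
    for k,(x,y,h,r) in G.items():
        m=(d>0)&(np.hypot(P[...,0]-x,P[...,1]-y)<r+.02)&(abs(P[...,2]-h)<.006); q=P[m]
        w=P[(d>0)&(np.hypot(P[...,0]-x,P[...,1]-y)<r-.006)&(abs(P[...,2]-h)<.006)]
        A=np.linalg.lstsq(np.c_[w[:,:2]-w[:,:2].mean(0),np.ones(len(w))],w[:,2],rcond=None)[0]
        (a,b),R=cv2.minEnclosingCircle(q[:,:2].astype(np.float32)); print(n,k,'axis',np.round([a,b,R],4),'want',(x,y),'z',round(A[2],4),'want',h,'slope',np.round(A[:2],3))
"
```

```text
top narrow axis [ 0.4605 -0.2259  0.035 ] want (0.461, -0.223) z 0.1211 want 0.12 slope [-0.007  0.016]
top can axis [0.4688 0.1016 0.0423] want (0.468, 0.1015) z 0.1066 want 0.106 slope [ 0.    -0.002]
top round axis [0.4699 0.4281 0.0508] want (0.469, 0.428) z 0.0925 want 0.092 slope [-0.005  0.002]
top wide axis [ 0.6187 -0.1513  0.0585] want (0.6177, -0.1495) z 0.077 want 0.076 slope [-0.001 -0.006]
scene narrow axis [ 0.4605 -0.2272  0.0351] want (0.461, -0.223) z 0.1203 want 0.12 slope [-0.003 -0.018]
scene can axis [0.4681 0.0981 0.043 ] want (0.468, 0.1015) z 0.1058 want 0.106 slope [-0.009  0.001]
scene round axis [0.4691 0.4257 0.053 ] want (0.469, 0.428) z 0.0924 want 0.092 slope [0.004 0.001]
scene wide axis [ 0.6184 -0.1537  0.059 ] want (0.6177, -0.1495) z 0.0764 want 0.076 slope [ 0.    -0.003]
```

View pics/s11.png

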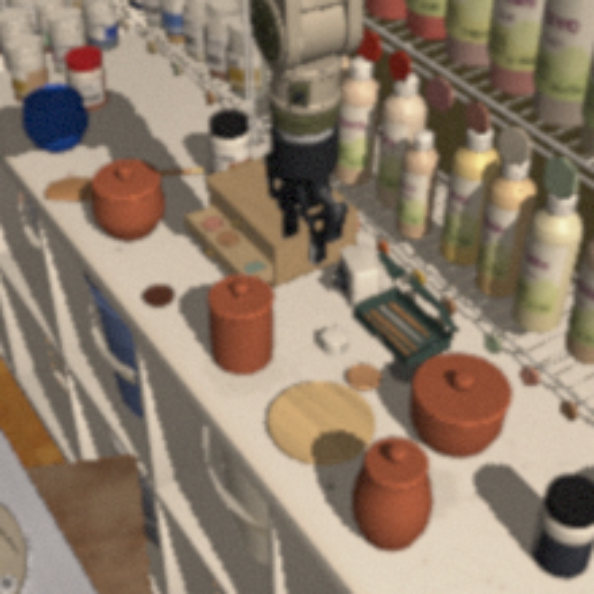

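The view shows all four lids on their pots, level, and the bat at (320,420) empty. The gripper at (310,210) is clear of everything, so I'll hand in.

```bash
python3 -c "
from workcell import env
print(env.hand_in())"
```

```text
the job is handed in; nothing more can be done
None
```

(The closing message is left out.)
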